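# Slide a tray of rearing jars into a brood warmer and snap its hood shut

### The arm

A 6-joint arm with a two-finger parallel gripper is mounted at the origin on a cart in front of the work surface, level with it; the furniture and walls round the work are solid. World frame = base frame: x ahead of the robot, y to its left, z up, the work surface at z = 0. Lengths are in m, angles in rad, forces in N, time in s.
With the tool pointing down it reaches from about 0.375 to 0.975 m from the base axis. Payload 3.8 kg.
Tool frame: the origin (TCP) lies at the very end of the fingers, on their centre line; the grasp point (between the pads) lies robot.grasp_offset behind it (robot.grasp_offset is the distance from the TCP to the grasp point, in m); z points along the fingers, y is the line along which they close (so a half turn about z gives the same grasp; the last joint's range is limited). The gripper opens to 88 mm and grips with 3 to 60 N. Pads are 18 mm wide; open, the fingers measure 123 mm over their backs; the gripper's body (75 mm by 187 mm) begins 45 mm behind the grasp point.
Start: joints at [1.11, 0.264, 1.604, -0, 1.274, -0.037], TCP at [0.278, 0.615, 0.21] pointing down, gripper open.
Joint ranges: [-2.63, 2.63], [-0.94, 2.18], [0.31, 2.57], [-1.31, 4.45], [0, 2.66], [-2.55, 2.55]. Speed limits (rad/s): [2.57, 2.57, 3.14, 3.14, 3.14, 3.14].

### API

Orientations are given as [roll, pitch, yaw] about the fixed x, y, z axes, in that order (R = Rz(yaw) Ry(pitch) Rx(roll)).
In Python, from plant import robot, optics gives the robot as it stands.
- The arm moves only by the shell command python3 -m inch 'ROWS' [FORCE]. ROWS is JSON, a list of rows, each an object of numbers: "fingers": the finger opening in mm, from 0 to 88.1; "dx", "dy", "dz": the shift along the world's x, y, z in units of 200 mm (1.0 is 200 mm); "spin": the turn about the world's z in units of 90 degrees (1.0 is 90 degrees). A call has 1 to 10 rows; each row is the pose to reach, as a shift and turn from the pose commanded when the call began; what a row does not reach only later rows make up. A row lasts 1/8 s, in which the tool goes at most 62.5 mm and 10.7 degrees, less where a joint would pass 70% of its speed; a pose out of reach is approached as far as the arm can. A call with a number of a shift or a turn outside -1 to 1 is refused whole. A call with a gripper value outside its range is refused whole. The fingers move at their own pace and stop on an object; FORCE is the grip in N (left out, the last holds). Time passes only in rows, so rows that repeat a pose let the fingers close. It gives the time, the measured TCP pose, the force, the opening and the grip force at its end, in the units of the state.
- robot.get_obs(): the state, without advancing time (a new reading comes with each control period).
- optics.capture(name): name is "scene" or "top"; returns (picture, depth): 400x640x3 uint8, red, green, blue; 400x640 float32, m along the optical axis (not along the pixel's ray), 0 where there is no reading.
- optics.camera_model(name): a dict with "fx", "fy", "cx", "cy" (pixels), "pose" (4x4, takes a point from camera to world coordinates). Camera axes: x right, y up, looking along -z (the intrinsics and any distortion apply to the point x, -y, -z); pixel columns grow to the right and rows downward; lengths in m; the calibration is good to about 2 mm. A picture is of the moment at which its call begins. camera_model takes no time and is no camera call.
- robot.job_done(): hands the job in; it is judged then, once.
Trained networks look in the newest picture that a camera, given by its name, has taken for a name from the list of things; names that differ only in an ending like _2 or _b are one class to them, and where a whole thing is asked for, a point or a joint stands for the part that bears it (a point fixed in the world has none). Each returns a list of dicts, best first, with "score" (0 to 1); they miss things now and then, are a little off and sometimes report something else, mostly with a low value. They report only what shows in the picture. A call takes as long as a camera call. They do not tell look-alikes from the thing itself.
- optics.look_for(camera, label): "xyz" ([x, y, z] in m, in world coordinates, good to about 4 mm: the middle of the surface that is visible of it).
- optics.silhouettes(camera, label): "pixels" (400x640 bool, what is visible of it).
The state is a dict: "time": time; "joint_positions": joint angles; "qvel": joint speeds; "effort": joint torques, N m; "eef_pos": TCP position; "eef_rot": TCP orientation; "contact_force": force on the tool from outside, world axes, zero at the start; "torque": the same for the moment, N m; "finger_gap": finger opening in m; "grip_force": force on a finger pad.
Only numpy, scipy, OpenCV 4.12 (cv2) and the standard library are available. Lean on these libraries where they do the work, as an engineer would, in place of code of your own. Each camera call takes 0.05 s, during which the arm holds its last target. There are 200 camera calls.

### The job

The brood warmer on the table stands open, with its tray and the two rearing jars on it waiting in front. Slide the loaded tray fully home into the warmer with both jars upright in their seats, then swing the clear hood down over them and press its tab until the side catches snap and the hood is fully shut, not just resting on the catches. Leave the dropper bottle, the canister and the empty feeding cup where they stand.

Things in the scene. Friction and masses are not known exactly. Their poses are not given: they have to be found in the camera images.
- warmer: Fixed white housing, 298 wide x 149 deep x 64 mm, open in front and above, grey pod on its +y side (to 175 mm). Origin on the table under its middle; +x to its back: the mouth faces -x. Cheek fronts at x = -70 mm; cheeks 223 mm apart (239 at the flared mouth), each with a slot 10 mm high at its foot in which the tray's edges slide along the table. Back wall at x = +48 mm
- tray: Loose white tray with grey front panel, 0.26 kg, on the table. Fully home, its frame coincides with the warmer's. Floor x = -70 to +42 mm, 216 mm wide, 6 mm thick, rear corners bevelled; panel 253 mm wide, x = -78 to -70 mm, 58 mm high, stops against the cheek fronts; blue handle in front
- tray_handle (a point): Grip point of the tray's blue handle, an upright fin 14 mm thick (along the tray's y), reaching from the panel to x = -121 mm and from 12 to 58 mm above the table. The point lies at x = -101, y = 0, z = 48 mm in the tray's frame; the axes are the tray's
- seat_a (a point): Centre of one ring seat on the tray floor, x = -12, y = +53, z = 6 mm in the tray's frame; the ring is 7 mm high, 76 mm inside diameter
- seat_b (a point): Centre of the other ring seat, x = -12, y = -53, z = 6 mm in the tray's frame
- jar_a: Clear rearing jar with dark leaf mould and a fixed lid, 102 mm diameter, 73 mm high, about 0.16 kg, standing loose in seat_a; origin at the centre of its underside, z up
- jar_b: The same kind of jar, standing loose in seat_b
- hood (a joint): Angle of the clear hood (white rim; 257 mm wide, 134 mm from hinge to front, 28 mm deep, flat top 20 mm above the axis when shut). 0 = fully shut, 1.75 rad = stop; the stiff hinge holds any angle. At about 0.11 it rests on two sprung side catches; about 10 N on the tab snaps it past them to 0
- hood_hinge (a point): Middle of the hood's hinge axis, fixed in the warmer's frame at x = +58, y = 0, z = 74 mm; the axis runs along the warmer's y
- hood_tab (a point): Centre of the top face of the blue press tab on the hood's front edge (26 mm deep, 72 wide, 10 thick): 147 mm from the hinge axis and 4 mm above it when shut (78 mm over the table). Axes: the hood's, equal to the warmer's when shut. With the hood standing up the tab is its topmost part
- dropper: Brown dropper bottle, 33 mm diameter, 102 mm high, loose bystander; origin at the centre of its underside
- canister: Square canister with a brown lid, 68 x 58 x 113 mm, loose bystander; origin at the centre of its underside
- feeding_cup: Empty milky plastic cup, 106 mm diameter, 76 mm high, loose bystander; origin at the centre of its underside
Not all that is in view belongs to the job. Leave any purple look-alike of the jar_a alone.

How it is judged:
By the outcome, as a careful person would: the job done as asked, in the order asked, and still so for the second after the job is handed in, with the robot touching nothing.
It also fails if it takes over 64 s, if anything falls off the work surface, if the arm or the gripper's body presses on something with over 40 N, if the wrist force passes 120 N, or if a joint passes its speed limit or range.

## Working session

There is one attempt and no reset: what is moved stays moved. The work goes in short steps, Python scripts to look and compute and a shell command to move; the robot and the scene stay as the last step left them, time stands still between calls to the robot, and variables do not carry over. Pictures are saved under pics/ and viewed, at most 12 in all, crops included, and the job is handed in when it is done.

```bash
ls; mkdir -p pics
cat > h.py <<'E'
import numpy as np, cv2
from plant import robot, optics
def cap(n,f=None):
    p,d=optics.capture(n)
    if f: cv2.imwrite('pics/'+f,cv2.cvtColor(p,cv2.COLOR_RGB2BGR))
    return p,d
def cloud(n,d):
    m=optics.camera_model(n);v,u=np.mgrid[:400,:640]
    P=np.stack([(u-m['cx'])/m['fx']*d,-(v-m['cy'])/m['fy']*d,-d],-1)
    T=np.array(m['pose']);return P@T[:3,:3].T+T[:3,3]
E
python3 - <<'E'
from h import *
print(robot.get_obs(), robot.grasp_offset)
cs={}
for n in ('scene','top'):
    p,d=cap(n,n+'0.png'); c=cloud(n,d); np.savez('c_'+n,p=p,d=d,c=c)
    m=optics.camera_model(n); print(n,{k:(np.round(v,3).tolist()) for k,v in m.items()})
    for l in ('tray_handle','tray','warmer','jar_a','hood','hood_tab','dropper','canister','feeding_cup','seat_a'):
        try:
            print(n,l,[(round(r['score'],2),np.round(r['xyz'],3).tolist()) for r in optics.look_for(n,l)][:4])
        except Exception as e: print(l,e)
E
```

```text
pics
{'time': 0.0, 'joint_positions': array([ 1.11009527e+00,  2.64723079e-01,  1.60535956e+00, -2.19672293e-06,
        1.27368027e+00, -3.69207506e-02]), 'qvel': array([-0.00116695,  0.00016492, -0.00168336, -0.00250507,  0.00026733,
       -0.00252403]), 'effort': array([ 1.10366855e-03, -5.02111638e+01, -3.56876671e+01,  7.24514527e-02,
        2.92613008e-02, -1.49367929e-04]), 'eef_pos': array([0.27724257, 0.61460057, 0.20891612]), 'eef_rot': array([-3.13942381e+00, -7.80113262e-05,  2.71781291e+00]), 'contact_force': array([-0.65379368, -0.3139241 ,  0.19378987]), 'torque': array([ 0.01786893, -0.00407811, -0.04682223]), 'grip_force': 0.0, 'finger_gap': 0.08841853389333842} 0.0187
scene {'fx': 445.701, 'fy': 445.701, 'cx': 313.53, 'cy': 201.51, 'pose': [[0.864, 0.239, -0.444, -0.057], [-0.504, 0.445, -0.74, -1.01], [0.021, 0.863, 0.504, 0.781], [0.0, 0.0, 0.0, 1.0]]}
scene tray_handle [(0.97, [0.459, -0.2, 0.035]), (0.24, [0.568, 0.167, 0.139])]
scene tray [(0.76, [0.455, -0.195, 0.03]), (0.53, [0.525, -0.19, 0.071])]
scene warmer [(0.65, [0.556, 0.149, 0.064])]
scene jar_a [(
[... 429 characters left out ...]
99.625, 'pose': [[-0.016, 0.985, -0.17, 0.31], [-1.0, -0.019, -0.016, 0.031], [-0.019, 0.17, 0.985, 1.621], [0.0, 0.0, 0.0, 1.0]]}
top tray_handle [(0.76, [0.466, -0.16, 0.006])]
top tray [(0.86, [0.467, -0.162, 0.004])]
top warmer [(0.88, [0.533, 0.128, 0.013]), (0.72, [0.463, -0.164, 0.01])]
top jar_a [(0.82, [0.442, -0.118, 0.071]), (0.71, [0.74, -0.332, 0.069]), (0.56, [0.531, -0.175, 0.073]), (0.32, [0.461, -0.161, 0.006])]
top hood [(0.97, [0.558, 0.157, 0.212])]
top hood_tab [(0.84, [0.553, 0.157, 0.213])]
top dropper []
top canister [(0.62, [0.459, -0.165, 0.009]), (0.56, [0.7, -0.19, 0.115])]
top feeding_cup [(0.58, [0.373, 0.381, 0.074])]
top seat_a [(0.65, [0.463, -0.163, 0.008])]
```

View pics/scene0.png

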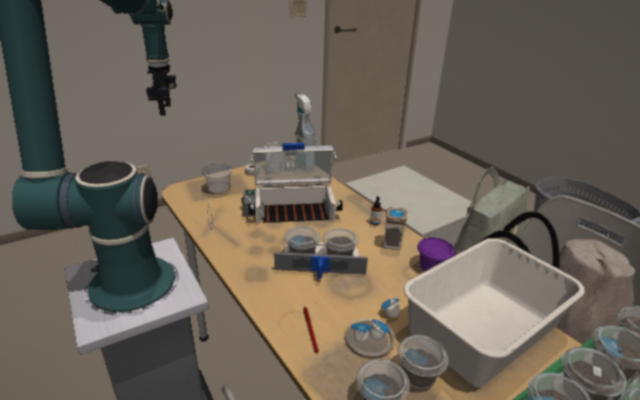

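View pics/top0.png

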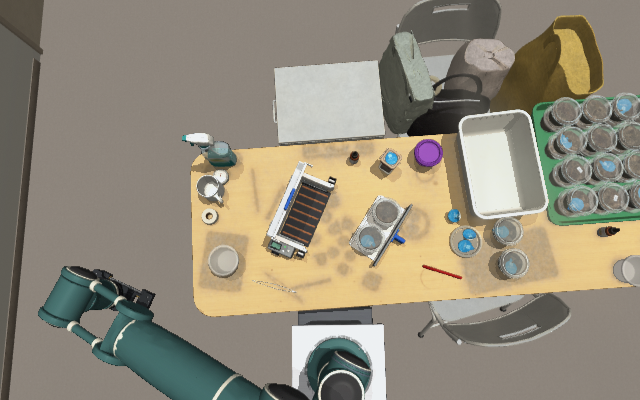

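The scene view has the tray panel at (320,262), handle at (320,268), jars at (302,240) and (340,240), and the warmer at (293,200) with its hood up and tab at (293,146). In the top view the jars are at (368,237) and (385,210), and the purple look-alike is at (428,153). The canister is at (389,160), the dropper at (353,157) and the cup at (223,261). The jars meant are the two clear ones on the tray; the purple one and the spares at (508,232) and (513,263) are not.

```bash
cat > fit.py <<'E'
from h import *
from scipy.optimize import least_squares
def sdf(P,b):
    b=np.array(b,float)/1000; c=(b[:,0]+b[:,1])/2; h=(b[:,1]-b[:,0])/2
    q=abs(P-c)-h
    return np.linalg.norm(np.maximum(q,0),axis=1)+np.minimum(q.max(1),0)
TRAY=[[(-78,-70),(-126.5,126.5),(0,58)],[(-121,-78),(-7,7),(12,58)]]
WARM=[[(-70,79),(111.5,149),(0,64)],[(-70,79),(-149,-111.5),(0,64)],[(48,79),(-149,149),(0,64)]]
def local(P,q):
    c,s=np.cos(q[2]),np.sin(q[2]); R=np.array([[c,-s,0],[s,c,0],[0,0,1]])
    return (P-[q[0],q[1],0])@R
def fit(P,boxes,q0,band=(.02,.04),zr=(.012,.064),tol=(.02,.02)):
    q=np.array(q0,float)
    for t in (.03,.02,.012,.008):
        L=local(P,q); d=np.min([abs(sdf(L,b)) for b in boxes],0)
        S=P[(d<t)&(P[:,2]>zr[0])&(P[:,2]<zr[1])]
        f=lambda q: np.min([abs(sdf(local(S,q),b)) for b in boxes],0)
        r=least_squares(f,q,loss='soft_l1',f_scale=.002,x_scale=[.01,.01,.05],diff_step=1e-4); q=r.x
    return q,len(S),np.median(f(q))
E
cat > m1.py <<'E'
from fit import *
C={}
for n in ('scene','top'):
    z=np.load(f'c_{n}.npz'); P=z['c'][z['d']>0]; C[n]=P
    P=P[(P[:,0]>.3)&(P[:,0]<.8)&(P[:,1]>-.35)&(P[:,1]<.35)]; C[n]=P
    tab=P[(abs(P[:,2])<.01)]; print(n,'table z',np.median(tab[:,2]))
C['both']=np.vstack([C['scene'],C['top']])
t0=(.49,-.13,1.03); w0=(.543,.10,1.03)
for n in C:
    print(n,'tray',fit(C[n],TRAY,t0)); print(n,'warm',fit(C[n],WARM,w0))
bev=np.zeros((450,700,3),np.uint8)
P=C['both']; P=P[(P[:,2]>.02)&(P[:,2]<.25)]
P=P[np.argsort(P[:,2])]
col=cv2.applyColorMap(np.clip(P[:,2]/.23*255,0,255).astype(np.uint8).reshape(-1,1),cv2.COLORMAP_JET)[:,0]
for p,k in zip(P,col): cv2.circle(bev,(int(350-p[1]*1000),int(449-(p[0]-.3)*1000)),1,k.tolist(),-1)
for q,bs in ((fit(C['both'],TRAY,t0)[0],TRAY),(fit(C['both'],WARM,w0)[0],WARM)):
    for b in bs:
        c,s=np.cos(q[2]),np.sin(q[2]); pts=[]
        for x,y in ((0,0),(1,0),(1,1),(0,1)):
            X,Y=b[0][x]/1000,b[1][y]/1000; wx=q[0]+c*X-s*Y; wy=q[1]+s*X+c*Y; pts.append((350-wy*1000,449-(wx-.3)*1000))
        cv2.polylines(bev,[np.array(pts,int)],True,(255,255,255),1)
cv2.imwrite('pics/bev.png',bev)
E
python3 m1.py
```

```text
scene table z -0.0011302707608716323
top table z 0.0012512205188459635
scene tray (array([ 0.49568193, -0.13770545,  0.98907098]), 1425, np.float64(0.0014036327235615901))
scene warm (array([0.53688554, 0.10112857, 0.9855822 ]), 1214, np.float64(0.003014501366648433))
top tray (array([ 0.49517498, -0.13416656,  0.991072  ]), 317, np.float64(0.0008232928537278807))
top warm (array([0.5319456 , 0.10795827, 0.98415148]), 587, np.float64(0.0030929861353539354))
both tray (array([ 0.49511929, -0.13694066,  0.98867356]), 1740, np.float64(0.0015145558095431347))
both warm (array([0.53406568, 0.10395854, 0.98690897]), 1773, np.float64(0.003129539358504796))
```

View pics/bev.png

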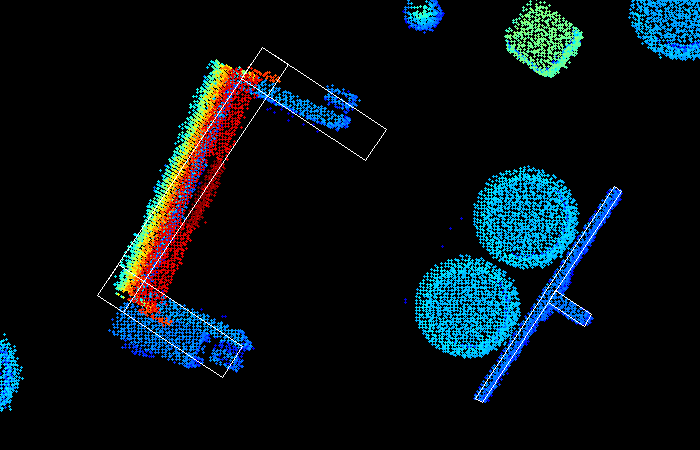

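The bird's-eye plot shows the tray outline lying on its points, with the handle at (572,310). The warmer outline is off: its cheeks are thinner than I modelled, and the hood leans towards the mouth. I'll look at enlarged crops.

Run:
```python
import cv2,numpy as np
a=cv2.imread('pics/top0.png')[150:270,255:415]; b=cv2.imread('pics/scene0.png')[135:285,235:435]
cv2.imwrite('pics/crop.png',np.vstack([cv2.resize(a,(400,300),interpolation=2),cv2.resize(b,(400,300),interpolation=2)]))
```

```text
(no output)
```

View pics/crop.png

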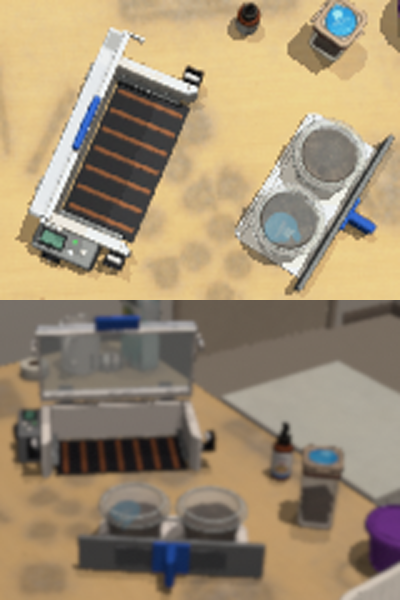

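The crops show the cheeks are about 15 mm thick, with dark catches outside and the pod at +y. The two jars on the tray are clear with leaf mould and fit the description; the purple one is off to the right. I'll refit the warmer with thinner cheeks and find the hood angle.

```bash
cat > m2.py <<'E'
from fit import *
W=[[(-70,62),(111.5,126.5),(0,64)],[(-70,62),(-126.5,-111.5),(0,64)],[(48,62),(-126.5,126.5),(0,64)]]
C={}
for n in ('scene','top'):
    z=np.load(f'c_{n}.npz'); P=z['c'][z['d']>0]
    C[n]=P[(P[:,0]>.3)&(P[:,0]<.8)&(P[:,1]>-.35)&(P[:,1]<.35)]
C['both']=np.vstack([C['scene'],C['top']])
for n in C:
  for w0 in ((.543,.10,1.03),(.52,.10,.99)): print(n,fit(C[n],W,w0,zr=(.02,.068)))
q=fit(C['both'],W,(.543,.10,1.03),zr=(.02,.068))[0]
P=C['both']; L=local(P,q)
for n in ('scene','top'):
    z=np.load(f'c_{n}.npz'); p=z['p'].astype(int); blue=(p[...,2]>p[...,0]+60)&(p[...,2]>110)&(z['d']>0)
    T=local(z['c'][blue],q); T=T[(T[:,2]>.15)&(abs(T[:,1])<.1)&(abs(T[:,0])<.2)]
    print(n,'tab',len(T),T.min(0),T.mean(0),T.max(0))
m=(L[:,2]>.03)&(abs(L[:,0])<.15)&(abs(L[:,1])<.2)&(L[:,2]<.25)
L=L[m]; bev=np.zeros((400,640,3),np.uint8); L=L[np.argsort(L[:,2])]
col=cv2.applyColorMap(np.clip(L[:,2]/.23*255,0,255).astype(np.uint8).reshape(-1,1),cv2.COLORMAP_JET)[:,0]
for p,k in zip(L,col): cv2.circle(bev,(int(320+p[1]*1500),int(200+p[0]*1300)),1,k.tolist(),-1)
for b in W: cv2.rectangle(bev,(int(320+b[1][0]*1.5),int(200+b[0][0]*1.3)),(int(320+b[1][1]*1.5),int(200+b[0][1]*1.3)),(255,255,255),1)
cv2.imwrite('pics/bev2.png',bev)
# medians of features
s=L[(abs(L[:,1])<.09)]
for lo in np.arange(.07,.23,.02):
    k=s[(s[:,2]>lo)&(s[:,2]<lo+.02)]; print(round(lo+.01,3),len(k),np.percentile(k[:,0],[5,50,95]).round(4) if len(k) else '')
E
python3 m2.py
```

```text
scene (array([0.53942782, 0.11091438, 1.07817644]), 1266, np.float64(0.002498281929585667))
scene (array([0.53932617, 0.11097149, 1.07839353]), 1272, np.float64(0.0025084499365688843))
top (array([0.53539602, 0.10764285, 1.15520385]), 530, np.float64(0.001947084172480129))
top (array([0.52552255, 0.11210588, 1.15433837]), 531, np.float64(0.0020632607747439794))
both (array([0.54127908, 0.11803889, 1.15727693]), 1798, np.float64(0.001991242729973905))
both (array([0.53228872, 0.121811  , 1.16116939]), 1788, np.float64(0.002443913361398542))
scene tab 33 [ 0.02099136 -0.03346695  0.22541268] [ 0.02806355 -0.00749766  0.22880264] [0.03348339 0.02694354 0.23144356]
top tab 71 [ 0.02746137 -0.03578791  0.22651887] [ 0.03270922 -0.000889    0.2320919 ] [0.03871892 0.03280566 0.23896635]
0.08 395 [0.0485 0.0678 0.0767]
0.1 266 [0.0651 0.0703 0.0761]
0.12 270 [0.0624 0.0673 0.0722]
0.14 281 [0.0585 0.0639 0.0686]
0.16 275 [0.0553 0.0602 0.0649]
0.18 267 [0.0523 0.0573 0.062 ]
0.2 514 [0.0262 0.0414 0.0557]
0.22 322 [0.0235 0.0331 0.0551]
```

View pics/bev2.png

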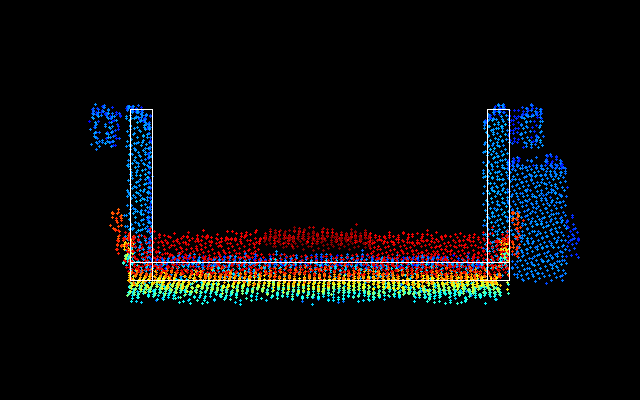

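The warmer pose is about (0.540, 0.115) m with yaw 1.157. The tray is at (0.495, -0.137) with yaw 0.989, and the hood angle is about 1.4. I'll travel high, over to above the handle at (0.440, -0.221), with a total spin of -1.10.

```bash
python3 -m inch '[{"dz":0.3,"spin":-0.1,"fingers":50},{"dz":0.6,"spin":-0.2},{"dz":0.8,"spin":-0.35},{"dz":0.8,"spin":-0.35}]'
python3 -m inch '[{"dy":-0.3,"dx":0.1,"spin":-0.1},{"dy":-0.6,"dx":0.2,"spin":-0.2},{"dy":-0.9,"dx":0.3,"spin":-0.3},{"dy":-1,"dx":0.3,"spin":-0.4}]'
python3 -m inch '[{"dy":-0.3,"dx":0.1,"spin":-0.1},{"dy":-0.6,"dx":0.15,"spin":-0.2},{"dy":-0.9,"dx":0.2,"spin":-0.3},{"dy":-1,"dx":0.2,"spin":-0.35}]'
python3 -m inch '[{"dy":-0.3},{"dy":-0.6,"dx":0.1},{"dy":-0.9,"dx":0.15},{"dy":-1,"dx":0.15}]'
python3 -m inch '[{"dy":-0.3},{"dy":-0.6,"dx":0.1},{"dy":-0.9,"dx":0.15},{"dy":-1,"dx":0.15},{"dy":-1,"dx":0.15},{"dy":-1,"dx":0.15}]'
```

```text
validation failed for argument at $[0]...
validation failed for argument at $[0]...
validation failed for argument at $[0]...
validation failed for argument at $[0]...
validation failed for argument at $[0]...
```

```bash
python3 -m inch '[{"fingers":50,"dx":0,"dy":0,"dz":0.3,"spin":-0.1},{"fingers":50,"dx":0,"dy":0,"dz":0.6,"spin":-0.2},{"fingers":50,"dx":0,"dy":0,"dz":0.8,"spin":-0.35},{"fingers":50,"dx":0,"dy":0,"dz":0.8,"spin":-0.35}]'
```

```text
time: 1.6
eef_pos: [0.2784, 0.6171, 0.3766]
eef_rot: [3.133, -0.005, 2.165]
contact_force: [0.0, -0.4, -1.0]
finger_gap: 0.0511
grip_force: 0.0
```

```bash
python3 -m inch '[{"fingers":50,"dx":0.1,"dy":-0.3,"dz":0,"spin":-0.1},{"fingers":50,"dx":0.2,"dy":-0.6,"dz":0,"spin":-0.2},{"fingers":50,"dx":0.3,"dy":-0.9,"dz":0,"spin":-0.3},{"fingers":50,"dx":0.3,"dy":-1,"dz":0,"spin":-0.4}]'
python3 -m inch '[{"fingers":50,"dx":0.1,"dy":-0.3,"dz":0,"spin":-0.1},{"fingers":50,"dx":0.2,"dy":-0.6,"dz":0,"spin":-0.2},{"fingers":50,"dx":0.2,"dy":-0.9,"dz":0,"spin":-0.3},{"fingers":50,"dx":0.2,"dy":-1,"dz":0,"spin":-0.35}]'
python3 -m inch '[{"fingers":50,"dx":0.1,"dy":-0.3,"dz":0,"spin":0},{"fingers":50,"dx":0.15,"dy":-0.6,"dz":0,"spin":0},{"fingers":50,"dx":0.15,"dy":-0.9,"dz":0,"spin":0},{"fingers":50,"dx":0.15,"dy":-1,"dz":0,"spin":0}]'
python3 -m inch '[{"fingers":50,"dx":0.1,"dy":-0.3,"dz":0,"spin":0},{"fingers":50,"dx":0.16,"dy":-0.6,"dz":0,"spin":0},{"fingers":50,"dx":0.16,"dy":-0.9,"dz":0,"spin":0},{"fingers":50,"dx":0.16,"dy":-1,"dz":0,"spin":0},{"fingers":50,"dx":0.16,"dy":-1,"dz":0,"spin":0},{"fingers":50,"dx":0.16,"dy":-1,"dz":0,"spin":0}]'
```

```text
time: 2.1
eef_pos: [0.3385, 0.4125, 0.3707]
eef_rot: [3.14, -0.0, 1.532]
contact_force: [0.4, 0.3, 0.9]
finger_gap: 0.0502
grip_force: 0.0
time: 2.6
eef_pos: [0.3775, 0.2125, 0.3707]
eef_rot: [3.14, -0.001, 0.984]
contact_force: [0.9, -0.7, 0.2]
finger_gap: 0.0502
grip_force: 0.0
time: 3.1
eef_pos: [0.4073, 0.0124, 0.3705]
eef_rot: [3.141, 0.0, 0.986]
contact_force: [-0.2, 0.3, 0.0]
finger_gap: 0.05
grip_force: 0.0
time: 3.85
eef_pos: [0.4395, -0.184, 0.3703]
eef_rot: [-3.141, -0.001, 0.99]
contact_force: [0.4, 0.6, -0.9]
finger_gap: 0.05
grip_force: 0.0
```

```bash
python3 -m inch '[{"fingers":50,"dx":0,"dy":-0.18,"dz":-0.25,"spin":0},{"fingers":50,"dx":0,"dy":-0.18,"dz":-0.5,"spin":0},{"fingers":50,"dx":0,"dy":-0.18,"dz":-0.75,"spin":0},{"fingers":50,"dx":0,"dy":-0.18,"dz":-1,"spin":0},{"fingers":50,"dx":0,"dy":-0.18,"dz":-1,"spin":0},{"fingers":50,"dx":0,"dy":-0.18,"dz":-1,"spin":0}]'
python3 - <<'E'
from h import *
p,d=cap('scene','s1.png'); 
a=cv2.imread('pics/s1.png')[120:300,200:440]; cv2.imwrite('pics/s1c.png',cv2.resize(a,(800,600),interpolation=2))
E
```

```text
time: 4.6
eef_pos: [0.4409, -0.2205, 0.1723]
eef_rot: [3.139, -0.0, 0.991]
contact_force: [-0.3, 0.5, -0.4]
finger_gap: 0.0502
grip_force: 0.0
```

View pics/s1c.png

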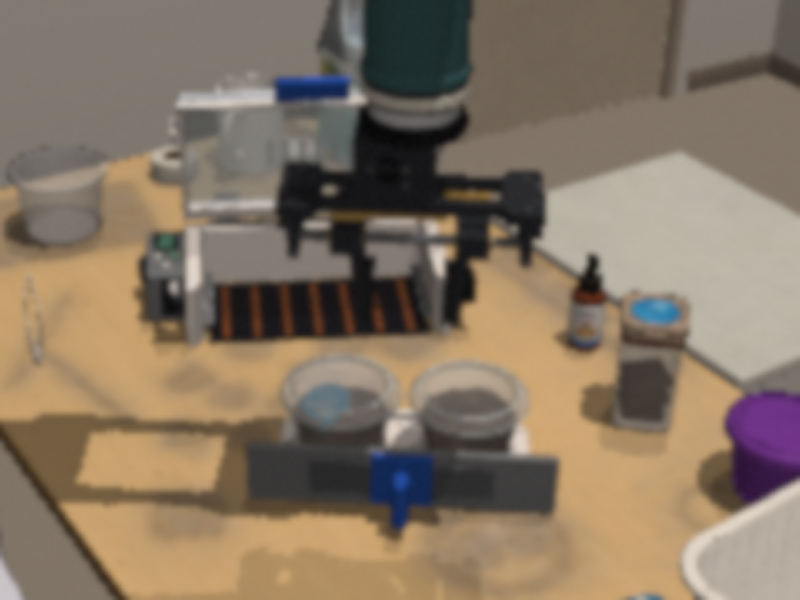

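The enlarged crop shows the gripper above the handle (blue fin at (400,490)), with the fingers at (365,290) and (470,280) either side of it. I'll descend and grip.

```bash
python3 -m inch '[{"fingers":50,"dx":0,"dy":0,"dz":-0.2,"spin":0},{"fingers":50,"dx":0,"dy":0,"dz":-0.4,"spin":0},{"fingers":50,"dx":0,"dy":0,"dz":-0.6,"spin":0},{"fingers":50,"dx":0,"dy":0,"dz":-0.7,"spin":0},{"fingers":50,"dx":0,"dy":0,"dz":-0.7,"spin":0},{"fingers":50,"dx":0,"dy":0,"dz":-0.7,"spin":0}]'
python3 -m inch '[{"fingers":20,"dx":0,"dy":0,"dz":0,"spin":0},{"fingers":20,"dx":0,"dy":0,"dz":0,"spin":0},{"fingers":10,"dx":0,"dy":0,"dz":0,"spin":0},{"fingers":10,"dx":0,"dy":0,"dz":0,"spin":0},{"fingers":10,"dx":0,"dy":0,"dz":0,"spin":0},{"fingers":10,"dx":0,"dy":0,"dz":0,"spin":0}]' 20
cat > m3.py <<'E'
from fit import *
import sys
W=[[(-70,62),(111.5,126.5),(0,64)],[(-70,62),(-126.5,-111.5),(0,64)],[(48,62),(-126.5,126.5),(0,64)]]
t0=eval(sys.argv[1])
for n in ('scene','top'):
    p,d=cap(n,sys.argv[2]+n+'.png'); P=cloud(n,d)[d>0]
    P=P[(P[:,0]>.3)&(P[:,0]<.8)&(P[:,1]>-.35)&(P[:,1]<.35)]
    T=TRAY
    print(n,'tray',fit(P,T[:1],t0)); print(n,'warm',fit(P,W,(.54,.115,1.157),zr=(.02,.068)))
    print('jars',[(round(r['score'],2),np.round(r['xyz'],3).tolist()) for r in optics.look_for(n,'jar_a')][:4])
print(robot.get_obs()['eef_pos'],robot.get_obs()['eef_rot'])
E
python3 m3.py '(.495,-.137,.989)' g
```

```text
time: 5.4
eef_pos: [0.4418, -0.2219, 0.0327]
eef_rot: [3.137, -0.0, 0.99]
contact_force: [0.4, -0.1, 0.2]
finger_gap: 0.0503
grip_force: 0.0
time: 6.15
eef_pos: [0.4395, -0.2207, 0.0301]
eef_rot: [-3.141, 0.0, 0.99]
contact_force: [-0.9, 0.9, 0.0]
finger_gap: 0.0102
grip_force: 0.0
scene tray (array([ 0.49678459, -0.13855413,  0.99294486]), 1210, np.float64(0.0015842352030235873))
scene warm (array([0.53628007, 0.11998714, 1.15585584]), 886, np.float64(0.0021029091974347144))
jars [(0.81, [0.724, -0.336, 0.064]), (0.78, [0.421, -0.142, 0.07]), (0.74, [0.522, -0.208, 0.071]), (0.74, [0.444, -0.208, 0.034])]
top tray (array([ 0.48579669, -0.11918418,  1.06928792]), 104, np.float64(0.0017129306450150428))
top warm (array([0.53168094, 0.12416801, 1.16163283]), 543, np.float64(0.0022511347400401074))
jars [(0.89, [0.74, -0.334, 0.066]), (0.86, [0.533, -0.17, 0.075]), (0.59, [0.444, -0.118, 0.076])]
[ 0.43953524 -0.22068871  0.03014678] [-3.14146086e+00 -3.57059014e-06  9.89948735e-01]
```

Run:
```python
import cv2,numpy as np
a=cv2.imread('pics/gscene.png')[195:295,260:380]; b=cv2.imread('pics/gtop.png')[190:280,340:430]
cv2.imwrite('pics/gc.png',np.hstack([cv2.resize(a,(480,400),interpolation=2),cv2.resize(b,(320,400),interpolation=2)]))
```

```text
(no output)
```

View pics/gc.png

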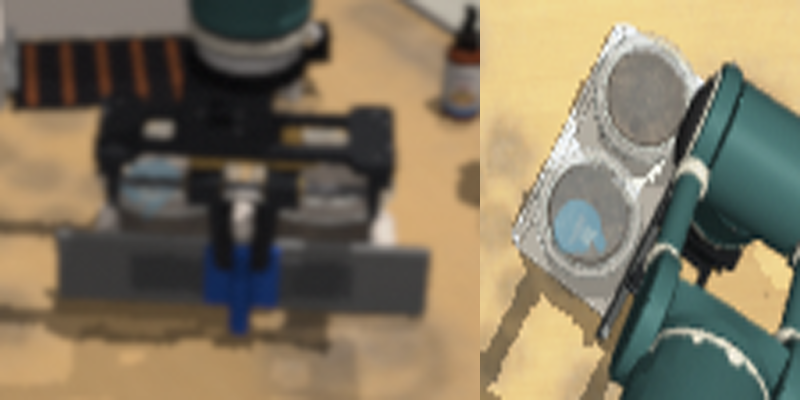

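The crop shows the fingers apparently straddling the fin at (240,260), but the gap reads 10 mm with no grip force. I'll close further to test.

```bash
python3 -m inch '[{"fingers":0,"dx":0,"dy":0,"dz":0,"spin":0},{"fingers":0,"dx":0,"dy":0,"dz":0,"spin":0},{"fingers":0,"dx":0,"dy":0,"dz":0,"spin":0}]' 20
python3 - <<'E'
from fit import *
z=np.load('c_scene.npz')
for n in ('scene','top'):
    z=np.load(f'c_{n}.npz');p=z['p'].astype(int);bl=(p[...,2]>p[...,0]+60)&(p[...,2]>90)&(z['d']>0)
    L=local(z['c'][bl],(.4955,-.137,.9895));L=L[(abs(L[:,0]+.1)<.04)&(abs(L[:,1])<.05)]
    print(n,len(L)); print((L[np.argsort(L[:,0])]*1000).round().astype(int)[::max(1,len(L)//40)].tolist())
E
```

```text
time: 6.72
eef_pos: [0.4396, -0.2207, 0.0302]
eef_rot: [3.142, 0.0, 0.99]
contact_force: [0.7, 0.1, 0.1]
finger_gap: 0.0004
grip_force: 0.0
scene 89
[[-122, 2, 53], [-118, 4, 52], [-117, -1, 49], [-117, 2, 55], [-116, -3, 58], [-115, 5, 57], [-114, -1, 53], [-113, 2, 55], [-109, 2, 56], [-109, -6, 52], [-108, -3, 55], [-105, 5, 55], [-104, 0, 55], [-103, 3, 57], [-101, -3, 59], [-99, -5, 55], [-98, 0, 57], [-98, -3, 54], [-96, -5, 56], [-94, -2, 57], [-92, 6, 55], [-91, 3, 58], [-87, 14, 54], [-86, 1, 55], [-86, -8, 35], [-86, -13, 55], [-85, 11, 53], [-84, -8, 37], [-84, 6, 53], [-84, 22, 55], [-84, 9, 52], [-84, 14, 55], [-83, -7, 49], [-83, -13, 56], [-82, 9, 48], [-82, 11, 54], [-82, 9, 54], [-82, -10, 52], [-82, 17, 53], [-82, 20, 56], [-81, 8, 40], [-81, -7, 51], [-80, -18, 54], [-79, 12, 55], [-77, 17, 53]]
top 61
[[-115, 2, 57], [-114, 8, 62], [-113, 0, 60], [-112, 5, 61], [-112, 9, 53], [-110, 2, 62], [-110, 6, 54], [-109, -2, 57], [-108, 3, 59], [-107, 8, 59], [-106, 1, 62], [-105, 5, 58], [-104, 10, 56], [-104, -2, 63], [-103, 1, 53], [-102, 7, 56], [-102, -2, 53], [-100, 4, 57], [-100, 8, 51], [-99, 1, 56], [-98, 5, 55], [-97, 9, 46], [-97, -3, 53], [-96, 2, 55], [-95, 7, 55], [-94, 0, 57], [-93, 4, 53], [-92, -3, 61], [-91, 1, 52], [-90, 6, 55], [-90, -2, 53], [-88, 3, 54], [-87, 8, 56], [-86, 0, 56], [-85, 5, 55], [-85, -2, 57], [-83, 2, 57], [-83, 9, 37], [-82, 7, 55], [-81, 0, 62], [-80, 5, 60], [-80, 17, 59], [-80, -3, 58], [-79, 9, 58], [-79, -11, 58], [-79, -20, 51], [-79, 1, 57], [-79, 22, 60], [-78, 14, 59], [-78, -6, 60], [-78, 26, 57], [-78, -15, 55], [-77, 6, 59], [-77, 18, 54], [-77, -2, 56], [-77, -22, 56], [-77, 11, 56], [-76, -10, 57], [-76, -18, 53], [-76, 3, 57], [-76, 24, 59]]
```

Run:
```python
from fit import *
def proj(n,X):
    m=optics.camera_model(n);T=np.array(m['pose']);c=(np.array(X)-T[:3,3])@T[:3,:3];return (m['cx']+m['fx']*c[0]/-c[2], m['cy']-m['fy']*c[1]/-c[2],-c[2])
def w(x,y,z,q=(.4955,-.137,.9895)):
    c,s=np.cos(q[2]),np.sin(q[2]);return (q[0]+c*x-s*y,q[1]+s*x+c*y,z)
p,d=cap('scene','f.png'); C=cloud('scene',d)
for nm,X in dict(tcp=robot.get_obs()['eef_pos'],grasp=w(-.101,0,.048),fintip=w(-.121,0,.058),finroot=w(-.078,0,.058),finlow=w(-.121,0,.012)).items():
    u,v,z=proj('scene',X);print(nm,np.round((u,v,z),3),'img depth',d[int(v),int(u)], 'crop',(u-290)*8,(v-220)*8)
a=cv2.imread('pics/f.png')[220:290,290:350]; cv2.imwrite('pics/fc.png',cv2.resize(a,(480,560),interpolation=2))
L=local(C[d>0],(.4955,-.137,.9895))*1000
dark=L[(abs(L[:,0]+100)<25)&(abs(L[:,1])<40)&(L[:,2]>15)&(L[:,2]<90)]
col=p[d>0][(abs(L[:,0]+100)<25)&(abs(L[:,1])<40)&(L[:,2]>15)&(L[:,2]<90)]
k=np.argsort(dark[:,2])
for i in k[::5]: print(dark[i].round().astype(int).tolist(),col[i].tolist(),end=' ')
```

```text
tcp [319.463 268.613   1.184] img depth 1.1548526 crop 235.70562829936443 388.9006119866799
grasp [319.924 263.391   1.175] img depth 1.1608971 crop 239.39584782562633 347.13052642116236
fintip [319.718 265.14    1.153] img depth 1.1561564 crop 237.74134002968822 361.11930266915306
finroot [320.38  255.055   1.19 ] img depth 1.1638577 crop 243.0397882340203 280.4413588814348
finlow [319.235 278.934   1.176] img depth 1.1738573 crop 233.8760780600337 471.47291025491813
[-121, 1, 15] [55, 53, 72] [-83, -19, 16] [21, 44, 91] [-79, 27, 16] [37, 41, 56] [-83, 19, 17] [19, 41, 85] [-120, 6, 17] [63, 57, 63] [-120, -4, 18] [54, 54, 76] [-84, 13, 18] [19, 41, 84] [-83, -17, 19] [22, 44, 93] [-119, 4, 20] [30, 42, 78] [-79, 16, 20] [18, 40, 85] [-83, 11, 21] [18, 39, 82] [-76, -30, 21] [46, 46, 49] [-121, 1, 22] [21, 42, 85] [-78, -35, 23] [43, 43, 44] [-78, -38, 24] [42, 41, 42] [-120, 4, 24] [27, 41, 79] [-80, -32, 25] [45, 45, 45] [-82, -14, 25] [20, 44, 92] [-82, 22, 26] [19, 39, 82] [-118, -4, 27] [53, 55, 81] [-119, 1, 27] [19, 40, 83] [-79, 22, 28] [20, 41, 82] [-117, -4, 29] [39, 47, 
[... 1297 characters left out ...]
[-78, -39, 57] [92, 91, 89] [-109, 10, 58] [20, 29, 55] [-120, -3, 58] [17, 37, 76] [-110, -5, 60] [19, 22, 37] [-110, 8, 62] [20, 21, 27] [-110, -13, 64] [22, 34, 64] [-113, -3, 65] [19, 20, 25] [-111, 8, 67] [21, 20, 22] [-108, 0, 68] [20, 20, 25] [-108, -13, 69] [22, 30, 53] [-110, -10, 70] [23, 23, 31] [-111, -2, 73] [20, 20, 21] [-112, 13, 74] [21, 26, 42] [-111, -8, 74] [23, 21, 23] [-113, -10, 75] [22, 22, 28] [-112, -13, 78] [25, 31, 50] [-111, 3, 80] [20, 19, 20] [-100, 1, 81] [34, 31, 31] [-111, 16, 82] [42, 44, 55] [-107, 3, 83] [23, 22, 22] [-113, 11, 84] [23, 23, 26] [-109, -10, 85] [23, 22, 24] [-110, -12, 87] [32, 31, 32] [-111, 8, 89] [21, 20, 21] [-110, -10, 90] [22, 21, 23]
```

View pics/fc.png

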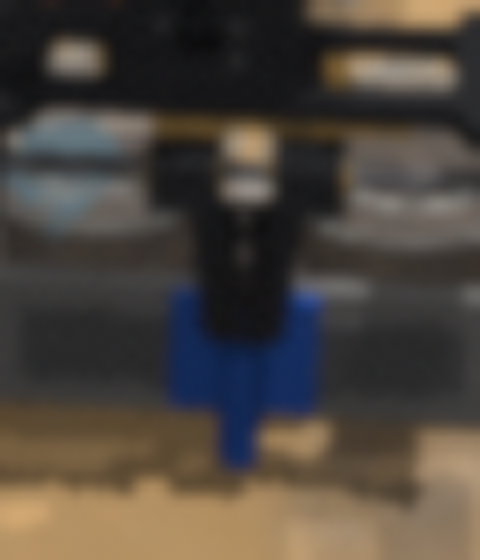

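The crop shows the closed fingers ending at (240,340), on top of the fin, yet the reported TCP is z = 0.030. I'll open and lift, then measure the real fingertip position against the reported one.

```bash
python3 -m inch '[{"fingers":30,"dx":0,"dy":0,"dz":0,"spin":0},{"fingers":30,"dx":0,"dy":0,"dz":0.5,"spin":0},{"fingers":30,"dx":0,"dy":0,"dz":0.5,"spin":0},{"fingers":30,"dx":0,"dy":0,"dz":0.5,"spin":0},{"fingers":30,"dx":0,"dy":0,"dz":0.5,"spin":0},{"fingers":30,"dx":0,"dy":0,"dz":0.5,"spin":0}]'
cat > tip.py <<'E'
from fit import *
o=robot.get_obs(); e=o['eef_pos']
p,d=cap('scene','tip.png'); C=cloud('scene',d)
yaw=o['eef_rot'][2]
L=local(C.reshape(-1,3),(e[0],e[1],yaw)).reshape(C.shape)*1000
dark=(p.max(2)<50)&(d>0)&(abs(L[...,0])<40)&(abs(L[...,1])<50)&(L[...,2]>70)&(L[...,2]<260)
Q=L[dark]; print('tcp z',e[2]*1000,'n',len(Q))
for z in range(70,200,6):
    k=Q[(Q[:,2]>=z)&(Q[:,2]<z+6)]
    if len(k): print(z,len(k),'x',np.percentile(k[:,0],[5,50,95]).round(),'y',np.percentile(k[:,1],[2,25,50,75,98]).round())
E
python3 tip.py
```

```text
time: 7.52
eef_pos: [0.4382, -0.22, 0.1283]
eef_rot: [-3.138, 0.0, 0.99]
contact_force: [0.0, 1.1, 0.3]
finger_gap: 0.0301
grip_force: 0.0
tcp z 128.28954287872983 n 489
160 11 x [-10.  -9.  -8.] y [-24. -21.  18.  22.  25.]
166 16 x [-11.  -9.  -6.] y [-24. -22.  18.  20.  25.]
172 15 x [-12. -10.  -7.] y [-27. -20.  20.  24.  26.]
178 17 x [-12. -10.  -6.] y [-26. -24. -19.  21.  25.]
184 20 x [-12.  -9.  -6.] y [-28. -23.  -1.  21.  28.]
190 27 x [-12.  -9.  -7.] y [-28. -21.  16.  23.  31.]
196 46 x [-11.  -6.  10.] y [-28. -18.  16.  21.  31.]
```

Run:
```python
import cv2
from h import *
o=robot.get_obs();e=o['eef_pos'];m=optics.camera_model('scene');T=np.array(m['pose'])
im=cv2.imread('pics/tip.png')
for dz in (0,.0187,.0637):
    c=(e+[0,0,dz]-T[:3,3])@T[:3,:3];u,v=m['cx']+m['fx']*c[0]/-c[2],m['cy']-m['fy']*c[1]/-c[2];print(dz,u,v,(u-280)*8,(v-185)*8)
cv2.imwrite('pics/tipc.png',cv2.resize(im[185:260,280:360],(640,600),interpolation=2))
```

```text
0 319.92570160309384 238.27382156457406 319.40561282475073 426.1905725165925
0.0187 320.13269046381527 232.18884096009134 321.0615237105221 377.5107276807307
0.0637 320.6453086176533 217.119085453741 325.1624689412265 256.95268362992806
```

View pics/tipc.png

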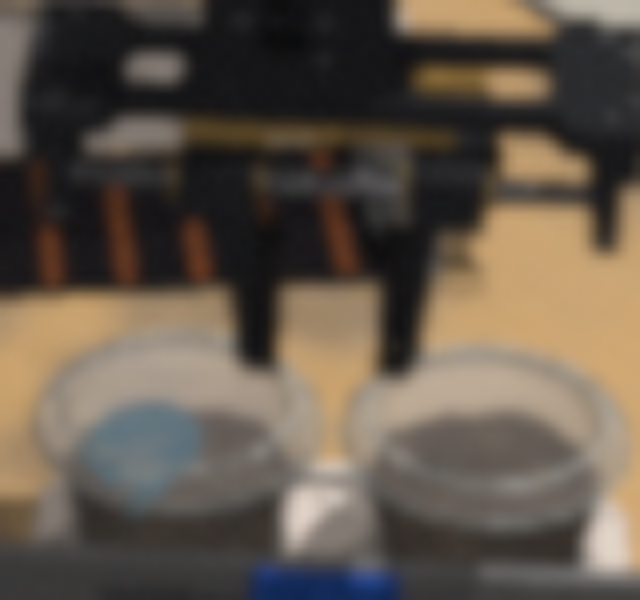

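The crop shows the fingers ending at rows 368-370, while the reported TCP projects to row 426. So the real fingertips are about 25 mm higher than reported. I'll go deeper in guarded steps and watch the force.

```bash
python3 -m inch '[{"fingers":50,"dx":0,"dy":0,"dz":-0.2,"spin":0},{"fingers":50,"dx":0,"dy":0,"dz":-0.4,"spin":0},{"fingers":50,"dx":0,"dy":0,"dz":-0.5,"spin":0},{"fingers":50,"dx":0,"dy":0,"dz":-0.55,"spin":0},{"fingers":50,"dx":0,"dy":0,"dz":-0.6,"spin":0},{"fingers":50,"dx":0,"dy":0,"dz":-0.6,"spin":0}]'
python3 -m inch '[{"fingers":20,"dx":0,"dy":0,"dz":0,"spin":0},{"fingers":20,"dx":0,"dy":0,"dz":0,"spin":0},{"fingers":5,"dx":0,"dy":0,"dz":0,"spin":0},{"fingers":5,"dx":0,"dy":0,"dz":0,"spin":0},{"fingers":5,"dx":0,"dy":0,"dz":0,"spin":0}]' 20
```

```text
time: 8.32
eef_pos: [0.4394, -0.2206, 0.0098]
eef_rot: [-3.141, 0.0, 0.99]
contact_force: [0.6, -0.3, 0.2]
finger_gap: 0.0497
grip_force: 0.0
time: 8.95
eef_pos: [0.4397, -0.2208, 0.0105]
eef_rot: [3.141, -0.0, 0.99]
contact_force: [0.2, 0.5, 2.7]
finger_gap: 0.0137
grip_force: 20.0
```

Gripped: 13.7 mm gap at 20 N. Before moving, I'll refine the warmer's centre line and mouth from the saved clouds.

Run:
```python
from fit import *
q=(.5413,.118,1.157)
for n in ('scene','top'):
    z=np.load(f'c_{n}.npz'); L=local(z['c'][z['d']>0],q)*1000
    L=L[(L[:,2]>52)&(L[:,2]<74)]
    for sx in (1,-1):
        for a,b in ((-68,-50),(-50,-30),(-30,-10),(-10,10),(10,30)):
            k=L[(L[:,0]>a)&(L[:,0]<b)&(sx*L[:,1]>95)&(sx*L[:,1]<131)]
            if len(k)>5: print(n,sx,a,len(k),np.percentile(k[:,1],[4,50,96]).round(1),'z',np.median(k[:,2]).round())
        k=L[(sx*L[:,1]>108)&(sx*L[:,1]<126)&(L[:,0]<-40)]; print('front x',np.percentile(k[:,0],[1,4,10]).round(1))
    k=local(z['c'][z['d']>0],q)*1000; k=k[(abs(k[:,1])<90)&(k[:,2]>15)&(k[:,2]<50)&(k[:,0]>20)]
    k=k[k[:,0]<70]
    if len(k): print('back wall',len(k),np.percentile(k[:,0],[5,50,95]).round(1), 'slope',np.polyfit(k[:,1],k[:,0],1).round(3))
```

```text
scene 1 -68 19 [109.4 115.6 122. ] z 61.0
scene 1 -50 15 [109.3 115.5 121.9] z 62.0
scene 1 -30 23 [109.  118.6 128.5] z 61.0
scene 1 -10 17 [108.9 118.4 128.5] z 62.0
scene 1 10 24 [108.9 119.9 128.5] z 62.0
front x [-73.5 -73.  -72. ]
scene -1 -68 22 [-126.7 -119.2 -113.8] z 62.0
scene -1 -50 17 [-128.6 -120.1 -113.8] z 62.0
scene -1 -30 15 [-127.8 -121.1 -114.6] z 63.0
scene -1 -10 17 [-127.9 -118.3 -113.7] z 61.0
scene -1 10 16 [-129.9 -119.7 -114.3] z 61.0
front x [-778.5 -776.4 -764.9]
back wall 474 [43.  47.5 52.1] slope [-0.    47.572]
top 1 -68 20 [112.6 119.6 124.9] z 66.0
top 1 -50 27 [110.5 118.3 125.3] z 66.0
top 1 -30 35 [110.8 119.7 129.8] z 64.0
top 1 -10 36 [111.1 120.7 129.2] z 65.0
top 1 10 36 [110.8 120.4 130.2] z 64.0
front x [-852.1 -849.  -841.3]
top -1 -68 23 [-128.3 -121.2 -113.6] z 63.0
top -1 -50 29 [-127.3 -119.5 -112.7] z 64.0
top -1 -30 27 [-127.8 -119.7 -113. ] z 65.0
top -1 -10 30 [-128.1 -119.3 -112.6] z 64.0
top -1 10 29 [-128.6 -118.9 -112.7] z 65.0
front x [-779.9 -774.1 -763.5]
back wall 71 [49.3 50.1 50.8] slope [3.000e-03 5.009e+01]
```

Warmer origin is refined to (0.5428, 0.1174) with yaw 1.157, so the TCP when home is about (0.5025, 0.0256). I'll move the tray slowly to a pre-insert pose 130 mm out, TCP (0.450, -0.093), turning it +0.106.

```bash
python3 -m inch '[{"fingers":5,"dx":0,"dy":0.03,"dz":0,"spin":0.01},{"fingers":5,"dx":0,"dy":0.1,"dz":0,"spin":0.03},{"fingers":5,"dx":0.01,"dy":0.18,"dz":0,"spin":0.05},{"fingers":5,"dx":0.02,"dy":0.26,"dz":0,"spin":0.07},{"fingers":5,"dx":0.03,"dy":0.34,"dz":0,"spin":0.09},{"fingers":5,"dx":0.04,"dy":0.42,"dz":0,"spin":0.106},{"fingers":5,"dx":0.05,"dy":0.5,"dz":0,"spin":0.106},{"fingers":5,"dx":0.053,"dy":0.57,"dz":0,"spin":0.106},{"fingers":5,"dx":0.053,"dy":0.62,"dz":0,"spin":0.106},{"fingers":5,"dx":0.053,"dy":0.637,"dz":0,"spin":0.106}]'
python3 -m inch '[{"fingers":5,"dx":0,"dy":0,"dz":0,"spin":0},{"fingers":5,"dx":0,"dy":0,"dz":0,"spin":0}]'
python3 m3.py '(.4905,-.0015,1.157)' p
```

```text
time: 10.2
eef_pos: [0.4504, -0.0925, 0.0106]
eef_rot: [3.141, 0.001, 1.159]
contact_force: [0.3, -5.5, 3.4]
finger_gap: 0.0136
grip_force: 20.0
time: 10.45
eef_pos: [0.4504, -0.0922, 0.0105]
eef_rot: [-3.141, -0.001, 1.157]
contact_force: [-0.3, 0.8, 5.8]
finger_gap: 0.0139
grip_force: 20.0
scene tray (array([ 4.91857774e-01, -1.14981806e-03,  1.15340534e+00]), 1005, np.float64(0.0015463238918170322))
scene warm (array([0.54065843, 0.11770071, 1.1548258 ]), 864, np.float64(0.0018376947142023786))
jars [(0.82, [0.722, -0.334, 0.068]), (0.66, [0.528, 0.191, 0.14]), (0.55, [0.532, -0.066, 0.069]), (0.51, [0.417, -0.015, 0.069])]
top tray (array([0.49401249, 0.0066017 , 1.12182229]), 17, np.float64(0.0006467597972384873))
top warm (array([0.53098602, 0.12453311, 1.16341694]), 540, np.float64(0.0019088493187908186))
jars [(0.7, [0.437, 0.012, 0.071]), (0.64, [0.543, -0.022, 0.072]), (0.62, [0.742, -0.334, 0.069])]
[ 0.45035868 -0.09219538  0.01051553] [-3.14110238e+00 -1.55232084e-03  1.15649328e+00]
```

The tray is in line: measured (0.492, -0.001) with yaw 1.153 against (0.491, 0) and 1.157 expected. I'll insert the first 80 mm and watch the force.

```bash
python3 -m inch '[{"fingers":5,"dx":0.01,"dy":0.023,"dz":0,"spin":0},{"fingers":5,"dx":0.03,"dy":0.068,"dz":0,"spin":0},{"fingers":5,"dx":0.05,"dy":0.114,"dz":0,"spin":0},{"fingers":5,"dx":0.07,"dy":0.159,"dz":0,"spin":0},{"fingers":5,"dx":0.09,"dy":0.205,"dz":0,"spin":0},{"fingers":5,"dx":0.1,"dy":0.228,"dz":0,"spin":0},{"fingers":5,"dx":0.1,"dy":0.228,"dz":0,"spin":0}]'
python3 -m inch '[{"fingers":5,"dx":0.015,"dy":0.034,"dz":0,"spin":0},{"fingers":5,"dx":0.03,"dy":0.068,"dz":0,"spin":0},{"fingers":5,"dx":0.045,"dy":0.102,"dz":0,"spin":0},{"fingers":5,"dx":0.06,"dy":0.137,"dz":0,"spin":0},{"fingers":5,"dx":0.06,"dy":0.137,"dz":0,"spin":0}]'
```

```text
time: 11.52
eef_pos: [0.4697, -0.0478, 0.0105]
eef_rot: [-3.141, 0.001, 1.158]
contact_force: [-2.0, -5.3, 8.1]
finger_gap: 0.0137
grip_force: 20.0
time: 12.15
eef_pos: [0.4816, -0.0203, 0.0105]
eef_rot: [-3.14, 0.001, 1.158]
contact_force: [-2.5, -3.0, 6.8]
finger_gap: 0.0135
grip_force: 20.0
```

```bash
python3 -m inch '[{"fingers":5,"dx":0.02,"dy":0.046,"dz":0,"spin":0},{"fingers":5,"dx":0.04,"dy":0.091,"dz":0,"spin":0},{"fingers":5,"dx":0.06,"dy":0.137,"dz":0,"spin":0},{"fingers":5,"dx":0.08,"dy":0.182,"dz":0,"spin":0},{"fingers":5,"dx":0.09,"dy":0.205,"dz":0,"spin":0},{"fingers":5,"dx":0.09,"dy":0.205,"dz":0,"spin":0}]'
python3 -m inch '[{"fingers":5,"dx":0.005,"dy":0.011,"dz":0,"spin":0},{"fingers":5,"dx":0.01,"dy":0.023,"dz":0,"spin":0},{"fingers":5,"dx":0.014,"dy":0.032,"dz":0,"spin":0},{"fingers":5,"dx":0.014,"dy":0.032,"dz":0,"spin":0}]'
```

```text
time: 12.9
eef_pos: [0.4993, 0.0204, 0.0105]
eef_rot: [-3.14, 0.002, 1.158]
contact_force: [-3.6, -5.9, 8.6]
finger_gap: 0.0141
grip_force: 20.0
time: 13.4
eef_pos: [0.5011, 0.025, 0.0105]
eef_rot: [-3.139, 0.005, 1.159]
contact_force: [-5.1, -12.4, 11.6]
finger_gap: 0.0141
grip_force: 20.0
```

```bash
python3 -m inch '[{"fingers":5,"dx":0.004,"dy":0.009,"dz":0,"spin":0},{"fingers":5,"dx":0.006,"dy":0.014,"dz":0,"spin":0},{"fingers":5,"dx":0.006,"dy":0.014,"dz":0,"spin":0},{"fingers":5,"dx":0.006,"dy":0.014,"dz":0,"spin":0}]'
python3 m3.py '(.5425,.117,1.157)' h
python3 - <<'E'
import cv2,numpy as np
a=cv2.imread('pics/hscene.png')[130:255,235:375]; b=cv2.imread('pics/htop.png')[160:270,255:345]
cv2.imwrite('pics/hc.png',np.hstack([cv2.resize(a,(470,420),interpolation=2),cv2.resize(b,(330,420),interpolation=2)]))
E
```

```text
time: 13.9
eef_pos: [0.5012, 0.0253, 0.0104]
eef_rot: [-3.139, 0.009, 1.16]
contact_force: [-7.2, -23.0, 14.2]
finger_gap: 0.0138
grip_force: 20.0
scene tray (array([0.54073358, 0.11651174, 1.14833753]), 904, np.float64(0.0017364304897069943))
scene warm (array([0.53672829, 0.11027137, 1.15071149]), 526, np.float64(0.0024091557507550506))
jars [(0.76, [0.467, 0.111, 0.066]), (0.73, [0.514, 0.164, 0.116]), (0.64, [0.583, 0.054, 0.065]), (0.57, [0.72, -0.338, 0.067])]
top tray (array([0.55038022, 0.14249398, 1.14842949]), 68, np.float64(0.003718518059817927))
top warm (array([0.53097858, 0.12443543, 1.16043632]), 541, np.float64(0.001924870948288894))
jars [(0.67, [0.738, -0.333, 0.067]), (0.6, [0.488, 0.134, 0.072]), (0.56, [0.607, 0.104, 0.076])]
[0.50117545 0.02528571 0.01042715] [-3.13881516  0.00943506  1.15985447]
```

View pics/hc.png

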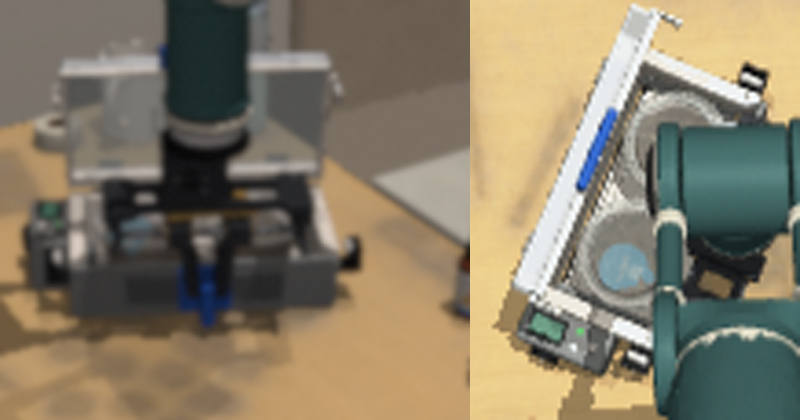

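Rigid stop at 23 N with almost no motion, so the tray is home. The crop shows the panel flush on the cheek fronts and both jars upright between the cheeks, with the tab at (598,150) in the right half. I'll release, rise, and pass over to behind the hood.

```bash
python3 -m inch '[{"fingers":14,"dx":-0.006,"dy":-0.014,"dz":0,"spin":0},{"fingers":40,"dx":-0.006,"dy":-0.014,"dz":0,"spin":0},{"fingers":50,"dx":-0.006,"dy":-0.014,"dz":0,"spin":0},{"fingers":50,"dx":-0.006,"dy":-0.014,"dz":0.1,"spin":0},{"fingers":50,"dx":-0.006,"dy":-0.014,"dz":0.4,"spin":0},{"fingers":50,"dx":-0.006,"dy":-0.014,"dz":0.7,"spin":0},{"fingers":50,"dx":-0.006,"dy":-0.014,"dz":1,"spin":0},{"fingers":50,"dx":-0.006,"dy":-0.014,"dz":1,"spin":0}]'
python3 -m inch '[{"fingers":0,"dx":0,"dy":0,"dz":0.25,"spin":0},{"fingers":0,"dx":0,"dy":0,"dz":0.45,"spin":0},{"fingers":0,"dx":0,"dy":0,"dz":0.45,"spin":0}]'
python3 -m inch '[{"fingers":0,"dx":0.1,"dy":0.228,"dz":0,"spin":0},{"fingers":0,"dx":0.2,"dy":0.455,"dz":0,"spin":0},{"fingers":0,"dx":0.3,"dy":0.683,"dz":0,"spin":0},{"fingers":0,"dx":0.4,"dy":0.911,"dz":0,"spin":0},{"fingers":0,"dx":0.4,"dy":0.911,"dz":0,"spin":0},{"fingers":0,"dx":0.4,"dy":0.911,"dz":0,"spin":0}]'
cat > chk.py <<'E'
from fit import *
W=(.5412,.1172,1.157); o=robot.get_obs(); e=o['eef_pos']
L=local(e,W); print('tcp in warmer',L.round(4))
for n in ('scene','top'):
    p,d=cap(n,'k'+n+'.png'); C=local(cloud(n,d).reshape(-1,3),W).reshape(400,640,3); p=p.astype(int)
    b=(p[...,2]>p[...,0]+45)&(p[...,2]>60)&(d>0)&(abs(C[...,1])<.045)&(C[...,0]>-.12)&(C[...,0]<.1)&(C[...,2]>.065)&(C[...,2]<.25)
    T=C[b]
    if len(T)>4: print(n,'tab',len(T),(np.percentile(T,5,0)*1000).round(),(np.median(T,0)*1000).round(),(np.percentile(T,95,0)*1000).round())
    k=(p.max(2)<50)&(d>0)&(np.hypot(C[...,0]-L[0],C[...,1]-L[1])<.03)&(C[...,2]>L[2]-.01)&(C[...,2]<L[2]+.09)
    if k.sum()>4: print(n,'finger min z over tcp',((np.percentile(C[k][:,2],[1,5])-L[2])*1000).round(), 'x',(np.percentile(C[k][:,0]-L[0],[5,95])*1000).round())
E
python3 chk.py
```

```text
time: 15.1
eef_pos: [0.5069, 0.028, 0.2162]
eef_rot: [3.132, -0.005, 1.157]
contact_force: [-0.6, 0.2, -0.3]
finger_gap: 0.0502
grip_force: 0.0
time: 15.48
eef_pos: [0.5045, 0.0277, 0.3025]
eef_rot: [3.138, -0.002, 1.157]
contact_force: [-0.1, 0.1, -0.1]
finger_gap: 0.0223
grip_force: 0.0
time: 16.23
eef_pos: [0.5817, 0.2091, 0.2975]
eef_rot: [-3.138, 0.003, 1.157]
contact_force: [-0.1, -0.0, -0.2]
finger_gap: 0.0003
grip_force: 0.0
tcp in warmer [ 1.004e-01 -2.000e-04  2.975e-01]
scene tab 108 [ 23. -32. 214.] [ 28.  -2. 224.] [ 32.  27. 231.]
scene finger min z over tcp [33. 34.] x [-14.  -4.]
top tab 54 [ 29. -32. 225.] [ 33.  -9. 232.] [ 38.  11. 237.]
```

Tip offset is confirmed at about +31 mm, and the hood angle is about 1.41. I'll compute the push arc on the hood's outer face at r = 122 mm.

```bash
python3 -m inch '[{"fingers":0,"dx":0,"dy":0,"dz":-0.25,"spin":0},{"fingers":0,"dx":0,"dy":0,"dz":-0.5,"spin":0},{"fingers":0,"dx":0,"dy":0,"dz":-0.65,"spin":0},{"fingers":0,"dx":0,"dy":0,"dz":-0.65,"spin":0},{"fingers":0,"dx":0,"dy":0,"dz":-0.65,"spin":0}]'
python3 - <<'E'
from fit import *
e=robot.get_obs()['eef_pos']; W=(.5412,.1172,1.157); L=local(e,W); print(L)
for t in (1.41,1.3,1.2,1.1,1.0,.9,.8,.7,.6,.5,.4,.3,.2):
    x=.058-.122*np.cos(t)+.020*np.sin(t)+.009; z=.074+.122*np.sin(t)+.020*np.cos(t)-.031
    a=(x-L[0])/.2; print(t,'dx %.3f dy %.3f dz %.3f'%(a*np.cos(W[2]),a*np.sin(W[2]),(z-L[2])/.2))
E
```

```text
time: 16.95
eef_pos: [0.5838, 0.2088, 0.172]
eef_rot: [3.14, -0.002, 1.155]
contact_force: [-0.0, 0.7, 0.2]
finger_gap: 0.0004
grip_force: 0.0
[ 0.10105393 -0.00218934  0.1719859 ]
1.41 dx -0.068 dy -0.155 dz -0.027
1.3 dx -0.095 dy -0.217 dz -0.030
1.2 dx -0.120 dy -0.273 dz -0.040
1.1 dx -0.144 dy -0.328 dz -0.056
1.0 dx -0.167 dy -0.381 dz -0.078
0.9 dx -0.189 dy -0.431 dz -0.105
0.8 dx -0.211 dy -0.479 dz -0.138
0.7 dx -0.230 dy -0.524 dz -0.175
0.6 dx -0.248 dy -0.565 dz -0.218
0.5 dx -0.264 dy -0.602 dz -0.265
0.4 dx -0.279 dy -0.635 dz -0.315
0.3 dx -0.291 dy -0.662 dz -0.369
0.2 dx -0.301 dy -0.685 dz -0.426
```

```bash
python3 -m inch '[{"fingers":0,"dx":-0.035,"dy":-0.08,"dz":-0.02,"spin":0},{"fingers":0,"dx":-0.068,"dy":-0.155,"dz":-0.027,"spin":0},{"fingers":0,"dx":-0.082,"dy":-0.186,"dz":-0.028,"spin":0},{"fingers":0,"dx":-0.095,"dy":-0.217,"dz":-0.03,"spin":0},{"fingers":0,"dx":-0.108,"dy":-0.245,"dz":-0.035,"spin":0},{"fingers":0,"dx":-0.12,"dy":-0.273,"dz":-0.04,"spin":0},{"fingers":0,"dx":-0.12,"dy":-0.273,"dz":-0.04,"spin":0}]'
python3 chk.py
```

```text
time: 17.82
eef_pos: [0.5586, 0.1542, 0.1619]
eef_rot: [-3.141, 0.001, 1.156]
contact_force: [1.4, 0.5, 0.7]
finger_gap: 0.0002
grip_force: 0.1
tcp in warmer [ 0.0409 -0.001   0.1619]
scene tab 113 [-11. -30. 204.] [ -6.  -2. 214.] [ 12.  26. 220.]
scene finger min z over tcp [46. 47.] x [-15.  -2.]
top tab 46 [ -6.  -3. 204.] [  1.  18. 219.] [  9.  32. 225.]
```

The hood follows, now at about 1.17. I'll continue along the arc to about 0.3.

```bash
python3 -m inch '[{"fingers":0,"dx":-0.024,"dy":-0.055,"dz":-0.016,"spin":0},{"fingers":0,"dx":-0.047,"dy":-0.108,"dz":-0.038,"spin":0},{"fingers":0,"dx":-0.069,"dy":-0.158,"dz":-0.065,"spin":0},{"fingers":0,"dx":-0.091,"dy":-0.206,"dz":-0.098,"spin":0},{"fingers":0,"dx":-0.11,"dy":-0.251,"dz":-0.135,"spin":0},{"fingers":0,"dx":-0.128,"dy":-0.292,"dz":-0.178,"spin":0},{"fingers":0,"dx":-0.144,"dy":-0.329,"dz":-0.225,"spin":0},{"fingers":0,"dx":-0.159,"dy":-0.362,"dz":-0.275,"spin":0},{"fingers":0,"dx":-0.171,"dy":-0.389,"dz":-0.329,"spin":0},{"fingers":0,"dx":-0.171,"dy":-0.389,"dz":-0.329,"spin":0}]'
python3 chk.py
```

```text
time: 19.18
eef_pos: [0.5234, 0.0763, 0.0949]
eef_rot: [-3.139, 0.002, 1.156]
contact_force: [0.3, 0.1, 0.6]
finger_gap: 0.0004
grip_force: 0.0
tcp in warmer [-0.0446 -0.0002  0.0949]
scene tab 73 [-101.  -31.  108.] [-95.   2. 112.] [-85.  28. 115.]
scene finger min z over tcp [32. 35.] x [-14.  -1.]
top tab 114 [-93. -20. 107.] [-80.   9. 113.] [-71.  32. 119.]
```

```bash
python3 -m inch '[{"fingers":0,"dx":0,"dy":0,"dz":0.07,"spin":0},{"fingers":0,"dx":-0.03,"dy":-0.07,"dz":0.08,"spin":0},{"fingers":0,"dx":-0.09,"dy":-0.203,"dz":0.08,"spin":0},{"fingers":0,"dx":-0.09,"dy":-0.203,"dz":0.06,"spin":0},{"fingers":0,"dx":-0.09,"dy":-0.203,"dz":0,"spin":0},{"fingers":0,"dx":-0.09,"dy":-0.203,"dz":-0.05,"spin":0},{"fingers":0,"dx":-0.09,"dy":-0.203,"dz":-0.1,"spin":0},{"fingers":0,"dx":-0.09,"dy":-0.203,"dz":-0.14,"spin":0},{"fingers":0,"dx":-0.09,"dy":-0.203,"dz":-0.14,"spin":0}]'
python3 chk.py
```

```text
time: 20.4
eef_pos: [0.5064, 0.0365, 0.0676]
eef_rot: [-3.14, 0.0, 1.157]
contact_force: [-0.3, 1.1, 0.4]
finger_gap: 0.0006
grip_force: 0.0
tcp in warmer [-0.0879 -0.0006  0.0676]
scene tab 51 [-103.  -30.   88.] [-99.  -1.  91.] [-94.  27.  95.]
scene finger min z over tcp [27. 29.] x [-13.  -2.]
```

Now I'll press in small steps through the catches.

```bash
python3 -m inch '[{"fingers":0,"dx":0,"dy":0,"dz":-0.02,"spin":0},{"fingers":0,"dx":0,"dy":0,"dz":-0.04,"spin":0},{"fingers":0,"dx":0,"dy":0,"dz":-0.05,"spin":0},{"fingers":0,"dx":0,"dy":0,"dz":-0.05,"spin":0}]'
python3 -m inch '[{"fingers":0,"dx":0,"dy":0,"dz":-0.02,"spin":0},{"fingers":0,"dx":0,"dy":0,"dz":-0.04,"spin":0},{"fingers":0,"dx":0,"dy":0,"dz":-0.05,"spin":0},{"fingers":0,"dx":0,"dy":0,"dz":-0.05,"spin":0}]'
python3 chk.py
```

```text
time: 21.0
eef_pos: [0.5071, 0.036, 0.0589]
eef_rot: [3.141, -0.0, 1.156]
contact_force: [-1.4, -1.3, 2.0]
finger_gap: 0.0003
grip_force: 1.1
time: 21.5
eef_pos: [0.5067, 0.0364, 0.0497]
eef_rot: [-3.141, 0.0, 1.156]
contact_force: [-4.8, -0.6, 12.7]
finger_gap: 0.0006
grip_force: 6.5
tcp in warmer [-0.0878 -0.0009  0.0497]
scene tab 73 [-105.  -32.   69.] [-100.   -3.   75.] [-91.  27.  78.]
scene finger min z over tcp [27. 31.] x [-14.   2.]
```

```bash
python3 -m inch '[{"fingers":0,"dx":0,"dy":0,"dz":-0.015,"spin":0},{"fingers":0,"dx":0,"dy":0,"dz":-0.015,"spin":0},{"fingers":0,"dx":0,"dy":0,"dz":-0.015,"spin":0}]'
python3 -m inch '[{"fingers":0,"dx":0,"dy":0,"dz":-0.01,"spin":0},{"fingers":0,"dx":0,"dy":0,"dz":-0.01,"spin":0},{"fingers":0,"dx":0,"dy":0,"dz":-0.01,"spin":0}]'
```

```text
time: 21.98
eef_pos: [0.5068, 0.0364, 0.0493]
eef_rot: [-3.141, 0.0, 1.157]
contact_force: [-13.4, -0.6, 31.4]
finger_gap: 0.0005
grip_force: 15.7
time: 22.35
eef_pos: [0.5069, 0.0364, 0.0491]
eef_rot: [-3.14, 0.001, 1.157]
contact_force: [-19.2, -0.9, 44.0]
finger_gap: 0.0005
grip_force: 21.8
```

It's rigid at 44 N with the tip at about 0.079 m, which matches the shut tab height. I'll lift away and check.

```bash
python3 -m inch '[{"fingers":0,"dx":0,"dy":0,"dz":0.05,"spin":0},{"fingers":0,"dx":0,"dy":0,"dz":0.3,"spin":0},{"fingers":0,"dx":0,"dy":0,"dz":0.6,"spin":0},{"fingers":0,"dx":0,"dy":0,"dz":0.9,"spin":0},{"fingers":0,"dx":0,"dy":0,"dz":0.9,"spin":0}]'
python3 -m inch '[{"fingers":0,"dx":-0.2,"dy":-0.2,"dz":0.2,"spin":0},{"fingers":0,"dx":-0.2,"dy":-0.5,"dz":0.3,"spin":0},{"fingers":0,"dx":-0.2,"dy":-0.8,"dz":0.3,"spin":0},{"fingers":0,"dx":-0.2,"dy":-1,"dz":0.3,"spin":0},{"fingers":0,"dx":-0.2,"dy":-1,"dz":0.3,"spin":0},{"fingers":0,"dx":-0.2,"dy":-1,"dz":0.3,"spin":0}]'
python3 chk.py
python3 - <<'E'
from fit import *
W=(.5412,.1172,1.157)
for n in ('scene','top'):
    p,d=cap(n); L=local(cloud(n,d)[d>0],W)*1000
    print(n,'tray',fit(cloud(n,d)[d>0],TRAY,W))
    for a in range(-70,60,20):
        k=L[(L[:,0]>a)&(L[:,0]<a+20)&(abs(abs(L[:,1])-122)<6)&(L[:,2]>55)&(L[:,2]<140)]
        if len(k)>4: print(a,len(k),'rim z',np.percentile(k[:,2],[50,90]).round(1))
a=cv2.imread('pics/kscene.png')[160:300,230:400]; b=cv2.imread('pics/ktop.png')[150:270,250:345]
cv2.imwrite('pics/end.png',np.hstack([cv2.resize(a,(480,400),interpolation=2),cv2.resize(b,(316,400),interpolation=2)]))
E
```

```text
time: 22.98
eef_pos: [0.5108, 0.0365, 0.2294]
eef_rot: [3.131, -0.005, 1.157]
contact_force: [-0.8, -0.3, 0.1]
finger_gap: 0.0005
grip_force: 0.0
time: 23.72
eef_pos: [0.4662, -0.163, 0.2817]
eef_rot: [-3.139, -0.001, 1.156]
contact_force: [-0.0, 0.0, 0.1]
finger_gap: 0.0003
grip_force: 0.0
tcp in warmer [-0.2868 -0.044   0.2817]
scene tab 130 [-103.  -32.   70.] [-97.  -1.  76.] [-80.  29.  79.]
scene finger min z over tcp [32. 34.] x [-12.  -2.]
top tab 153 [-98. -33.  73.] [-87.  -1.  78.] [-76.  31.  84.]
scene tray (array([0.54214376, 0.1158207 , 1.15879085]), 1033, np.float64(0.0018226538103449305))
-70 30 rim z [92.2 93.7]
-50 23 rim z [92.4 94. ]
-30 17 rim z [92.4 93.8]
-10 20 rim z [92.6 94.3]
10 17 rim z [93.1 94.1]
30 21 rim z [92.1 93.6]
50 8 rim z [91.3 93.4]
top tray (array([0.54228433, 0.11971525, 1.1507988 ]), 74, np.float64(0.0007410314514642289))
-70 44 rim z [94.6 99. ]
-50 40 rim z [96.  98.4]
-30 45 rim z [94. 99.]
-10 43 rim z [ 94.1 100.2]
10 46 rim z [94.4 97.9]
30 42 rim z [94.1 99.8]
50 22 rim z [95.3 99.6]
```

View pics/end.png

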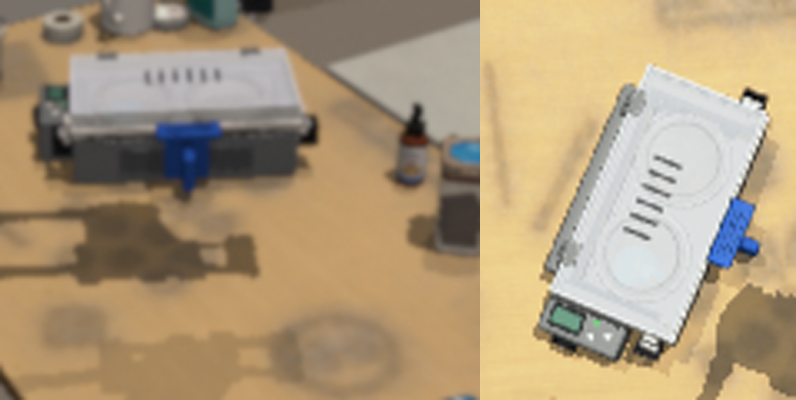

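The picture shows the hood level, with the rim flat at z of about 93 mm front to back and the tab at (735,232), 78 mm high. Both jars sit upright under it, the panel is flush, and the bystanders are untouched. I'll hand it in.

```bash
python3 -c "
from plant import robot
print(robot.job_done())"
```

```text
the job is handed in; nothing more can be done
None
```

The job is handed in at about 24 s: the tray is fully home with both jars upright, the hood is pressed past its catches and fully shut, and the bystanders were not touched; the final press peaked at about 48 N total wrist force, applied through the fingertips.

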